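# Zero the filter photometer and hold its selector at the third stop

## Task

Zero the photometer: take the yellow stylus out of its blue stand, press the red button down in its collar with the stylus tip, and put the stylus back in the stand, fully home, before turning the selector. Then turn the black selector knob clockwise from its home stop to the third click, without going past it, and finish still gripping the knob there, so that the filter stays put for the reading. Leave the other things on the table where they are.

Things in the scene. Friction and masses are not known exactly. Their poses are not given: they have to be found in the camera images.
- photometer: bench filter photometer, fixed to the table: a low white box 150 x 200 mm (its x by y) with a grey top deck 50 mm above the table; origin under its centre, z up, x roughly away from the robot. On the deck: the selector knob (at x -10, y -48 mm), a 40 mm radius black dial plate round it with six white ticks, the recessed button in its aluminium collar (at x 0, y +52 mm), a green reading window and, at x -45, y +52 mm, a black port cap 26 mm wide and 9 mm high
- zero_button (a joint): travel of the recessed red zero button (m): 0 up, 0.004 fully down; a spring resists with 2 N at first and 6 N fully down, and lifts it again. It counts as pressed beyond 0.0025
- button_hole (a point): centre of the mouth of the collar round the zero button, 62 mm above the table; the collar is a ring 27 mm across outside with a 14 mm wide round bore, opening upward. z up
- button_top (a point): centre of the top of the red button (12 mm wide), 5 mm below the collar's mouth when up, 9 mm when fully down; it moves with the button
- selector (a joint): angle of the filter selector knob (rad), growing clockwise seen from above; starts in its home stop at 0, with the white pointer line at the long tick. Stops (detents) every 20 degrees (0.349 rad), five after home; the torque between stops reaches about 0.15 N m, and near a stop the knob pulls itself into it and stays. The third stop (third click) after home is at 1.047 rad
- knob_grip (a point): point on the knob's axis inside its upright black grip bar, at the height to grip, 84 mm above the table; turns with the knob, its x axis along the bar toward the pointer end, z up. The bar is 44 mm long (x), 12 mm thick (y) and stands from 58 to 92 mm above the table, with a white pointer line on top; the knob's round skirt below it is 50 mm wide, its top 58 mm above the table, so keep the fingertips above that
- stand: blue stylus stand, fixed to the table, 56 mm square and 60 mm high on an aluminium foot 76 mm square; origin under its centre
- stand_mouth (a point): centre of the mouth of the stand's upright round hole, 60 mm above the table; hole 14 mm wide with a 2 mm chamfer, 55 mm deep. z up
- stylus_mid (a point): centre (half-way along) of the stylus, a round yellow rod 140 mm long and 12 mm thick with a steel tip 5 mm thick and 14 mm long below an 8 mm taper, 30 g; starts upright, tip down, in the stand, its top about 145 mm above the table. The z axis runs along the stylus away from the tip
- stylus_tip (a point): end of the stylus's steel tip; z along the stylus away from the tip
- beaker: bystander: small clear glass beaker, 44 mm across, 55 mm high; origin under its centre
- tape: bystander: roll of cream label tape lying flat, 62 mm across, 19 mm high; origin under its centre
- petri: bystander: clear petri dish, 62 mm across, 16 mm high; origin under its centre
- slides: bystander: small red and white carton of slides, 28 x 80 x 27 mm; origin under its centre
- cup: bystander: specimen cup with yellow lid, 63 mm across, 65 mm high; origin under its centre
- marker: bystander: red and white marker pen lying flat, 128 mm long; origin under its centre

How it is judged:
On the way, in this order (a step that is already met when the one before it is completed fails the run):
1. the zero button is pressed with the stylus, the selector still at home (value of joint zero_button above 0.0025 m and contact force between stylus and zero_button above 0.5 N and value of joint selector below 0.15 rad), for 0.1 s.
2. the stylus stands back in its stand and is let go, the selector still at home (horizontal distance between stylus_tip and stand_mouth below 0.008 m and z of stylus_tip in the frame of stand_mouth below -0.045 m and angle between stylus_mid's own z axis and vertical below 0.12 rad and contact force between the fingers and stylus below 0.05 N and value of joint selector below 0.15 rad), for 0.2 s.
3. the selector is held at the third stop (value of joint selector between 0.947198 and 1.1472 rad and contact force between the fingers and selector above 3 N), for 0.3 s.
At the end, for the whole second after the job is handed in: The selector stands still at the third stop (1.047 rad, within 0.1 rad) with the fingers pressing on the knob (over 3 N); the stylus stands upright in the stand's hole (tip at least 45 mm below the mouth); the zero button is up again (all of step 3 and horizontal distance between stylus_tip and stand_mouth below 0.008 m and z of stylus_tip in the frame of stand_mouth below -0.045 m and angle between stylus_mid's own z axis and vertical below 0.12 rad and velocity of joint selector between -0.1 and 0.1 rad/s and value of joint zero_button below 0.001 m); the arm keeps its last pose, push and grip.
It fails at once if the selector goes past the third stop (more than 0.2 rad beyond) (value of joint selector above 1.2472 rad).
It fails at once if a bystander (beaker, tape, petri dish, slide carton, specimen cup, marker) is pushed more than 20 mm or tipped over (distance of any of beaker, tape, petri, slides, cup, marker from where it was at the start of the episode above 0.02 m or angle between any of beaker, tape, petri, slides, cup's own z axis and vertical above 0.5 rad).
It also fails if it takes over 67 s, if anything falls off the work surface, if the arm or the gripper's body presses on something with over 40 N, if the wrist force passes 120 N, or if a joint passes its speed limit or range.

## Robot

A 7-joint arm with a two-finger parallel gripper is mounted at the origin on a cart in front of the work surface, level with it; the furniture and walls round the work are solid. World frame = base frame: x ahead of the robot, y to its left, z up, the work surface at z = 0. Lengths are in m, angles in rad, forces in N, time in s.
With the tool pointing down it reaches from about 0.425 to 0.925 m from the base axis. Payload 6.8 kg.
Tool frame: the origin (TCP) lies at the very end of the fingers, on their centre line; the grasp point (between the pads) lies 19 mm behind it (r.grip_point_offset is the distance from the TCP to the grasp point, in m); z points along the fingers, y is the line along which they close (so a half turn about z gives the same grasp; the last joint's range is limited). The gripper opens to 85 mm and grips with 20 to 120 N. Pads are 22 mm wide; open, the fingers measure 114 mm over their backs; the gripper's body (76 mm by 85 mm) begins 54 mm behind the grasp point. The pads swing forward as they close: fully open they stand 13 mm farther back than shut.
Start: joints at [-1.25, 0.477, 0.022, 1.555, -0.011, 1.109, -0.083], TCP at [0.281, 0.614, 0.231] pointing down, gripper open.
Joint ranges: [-2.96, 2.96], [-0.34, 2.1], [-1.41, 1.46], [0.24, 2.44], [-1.37, 4.51], [0.17, 1.92], [-2.96, 2.96]. Speed limits (rad/s): [2.39, 2.39, 3.14, 3.14, 3.14, 3.14, 3.14].

## Interface

Orientations are given as a rotation vector (axis times angle).
In Python, from bench import status, eyes, r gives the robot as it stands.
- The arm moves only by the shell command python3 -m crank 'ROWS' [OPENING] [FORCE]. ROWS is JSON, a list of rows, each a list of 6 numbers: the shift along the tool's x, y, z normalised to -1 to 1, where 1 is 0.02 m, then the turn, a rotation vector about the tool's x, y, z normalised to -1 to 1, where 1 is 45 degrees. A call has 1 to 12 rows; each row shifts and turns the commanded pose from where the row before left it, along the tool's axes as they then stand; what a row does not reach is not made up. A row lasts 1/10 s, in which the tool goes at most 50 mm and 8.59 degrees, less where a joint would pass 70% of its speed; a pose out of reach is approached as far as the arm can. A call with a number of a shift or a turn outside -1 to 1 is refused whole. A call with a gripper value outside its range is refused whole. OPENING is the opening, from 0 (shut) to 1 (fully open), set as the call begins (- or left out, the last holds). The fingers move at their own pace and stop on an object; FORCE is the grip in N (left out, the last holds). Time passes only in rows, so rows that do not move let the fingers close. It gives the time, the measured TCP pose, the force, the opening and the grip force at its end, in the units of the state.
- status.get_obs(): the state, without advancing time (a new reading comes with each control period).
- eyes.grab_frame(name): name is "side" or "top" or "wrist"; returns a dict with "image" (480x640x3 uint8, red, green, blue), "depth" (480x640 float32, m along the optical axis (not along the pixel's ray), 0 where there is no reading), "fovy" (degrees; the focal length in pixels is half the picture's height over the tangent of half this angle, whatever the lens; pixels are square), "cx", "cy" (the principal point, pixels), "k1" (the pictures are not rectified: a ray, as slopes to the right and down, at radius r is drawn at 1 + k1 r^2 times it, then the intrinsics apply), "world_to_cam" (4x4, takes a point from world to camera coordinates). Camera axes: x right, y up, looking along -z (the intrinsics and any distortion apply to the point x, -y, -z); pixel columns grow to the right and rows downward; lengths in m; the calibration is good to about 2 mm. A picture is of the moment at which its call begins.
- r.hand_in(): hands the job in; it is judged then, once.
The state is a dict: "clock": time; "joints": joint angles; "qvel": joint speeds; "tau": joint torques, N m; "tcp_pos": TCP position; "orientation": TCP orientation; "contact_force": force on the tool from outside, world axes, zero at the start; "moment": the same for the moment, N m; "grip_width": finger opening in m; "gripper_force": force on a finger pad.
Only numpy, scipy, OpenCV 4.12 (cv2) and the standard library are available. Lean on these libraries where they do the work, as an engineer would, in place of code of your own. Each camera call takes 0.05 s, during which the arm holds its last target. There are 200 camera calls.

## Working session

There is one attempt and no reset: what is moved stays moved. The work goes in short steps, Python scripts to look and compute and a shell command to move; the robot and the scene stay as the last step left them, time stands still between calls to the robot, and variables do not carry over. Pictures are saved under pics/ and viewed, at most 10 in all, crops included, and the job is handed in when it is done.

```bash
mkdir -p pics; ls
cat > h.py <<'E'
import numpy as np, cv2
from bench import status, eyes, r
from scipy.spatial.transform import Rotation as R
def grab(n):
    f=eyes.grab_frame(n); f['f']=240/np.tan(np.radians(f['fovy'])/2); return f
def save(f,name): cv2.imwrite('pics/'+name,f['image'][...,::-1])
def ray(f,u,v):
    K=np.array([[f['f'],0,f['cx']],[0,f['f'],f['cy']],[0,0,1.]])
    p=cv2.undistortPoints(np.array([[[u,v]]],float),K,np.array([f['k1'],0,0,0.]))[0,0]
    M=np.linalg.inv(f['world_to_cam']); d=M[:3,:3]@np.array([p[0],-p[1],-1]); return M[:3,3],d
def plane(f,u,v,z):
    o,d=ray(f,u,v); return o+d*(z-o[2])/d[2]
def dpt(f,u,v):
    o,d=ray(f,u,v); return o+d*f['depth'][int(round(v)),int(round(u))]
def tri(*rs):
    A=0;b=0
    for o,d in rs:
        d=d/np.linalg.norm(d);P=np.eye(3)-np.outer(d,d);A=A+P;b=b+P@o
    return np.linalg.solve(A,b)
def blobs(f,lo,hi,n=4,amin=30):
    h=cv2.cvtColor(f['image'],cv2.COLOR_RGB2HSV); m=cv2.inRange(h,np.array(lo),np.array(hi))
    c,_=cv2.findContours(m,cv2.RETR_EXTERNAL,cv2.CHAIN_APPROX_NONE)
    c=sorted([x for x in c if cv2.contourArea(x)>amin],key=cv2.contourArea)[::-1][:n]
    return [(cv2.contourArea(x),cv2.boundingRect(x),cv2.minAreaRect(x)) for x in c]
E
python3 - <<'E'
from h import *
for n in ['side','top','wrist']:
    f=grab(n); save(f,n+'0.png'); print(n,f['fovy'],f['cx'],f['cy'],f['k1'],np.linalg.inv(f['world_to_cam']).round(3).tolist())
o=status.get_obs(); print(o)
E
```

```text
pics
side 46.26759859496969 310.8474977661349 247.5639680898891 -0.03511179080794888 [[0.084, 0.471, -0.878, -0.707], [-0.996, 0.032, -0.077, -0.073], [-0.008, 0.882, 0.472, 0.705], [0.0, 0.0, 0.0, 1.0]]
top 44.13266088280551 327.4421734364078 236.61823405511578 -0.19321043325634768 [[0.015, 0.999, -0.049, 0.384], [-1.0, 0.015, -0.002, 0.048], [-0.002, 0.049, 0.999, 1.55], [0.0, 0.0, 0.0, 1.0]]
wrist 71.58633719000294 320.2751078293333 246.57562331479804 -0.06375779593151581 [[0.417, -0.875, -0.246, 0.218], [0.909, 0.401, 0.114, 0.642], [-0.001, -0.271, 0.963, 0.375], [0.0, 0.0, 0.0, 1.0]]
{'clock': 0.15, 'joints': array([-1.25011183,  0.47763804,  0.02232502,  1.55620175, -0.01150582,
        1.10927447, -0.08310784]), 'qvel': array([ 4.88550070e-04, -1.33254891e-03, -1.07864686e-03, -2.66343710e-03,
       -8.77693490e-04, -2.21956530e-05, -5.85017388e-04]), 'tau': array([ 2.46749019e-03, -5.96924686e+01,  1.60986084e+00, -2.81490022e+01,
        1.26196083e-02,  6.61516737e-03, -2.54876568e-05]), 'tcp_pos': array([0.28044841, 0.61349551, 0.23053951]), 'orientation': array([-6.68298152e-01, -3.06946659e+00,  2.16325985e-03]), 'contact_force': array([-0.34661023, -0.74821628, -0.16051516]), 'moment': array([ 0.02685348, -0.0095859 , -0.05597168]), 'gripper_force': 0.0, 'grip_width': 0.0853784092152396}
```

View pics/top0.png

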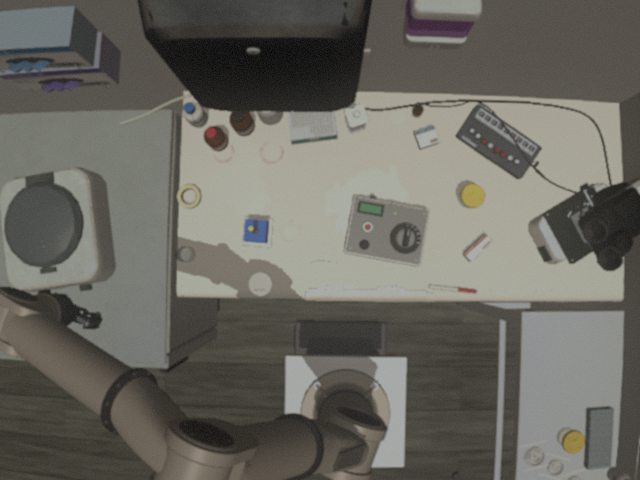

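View pics/side0.png

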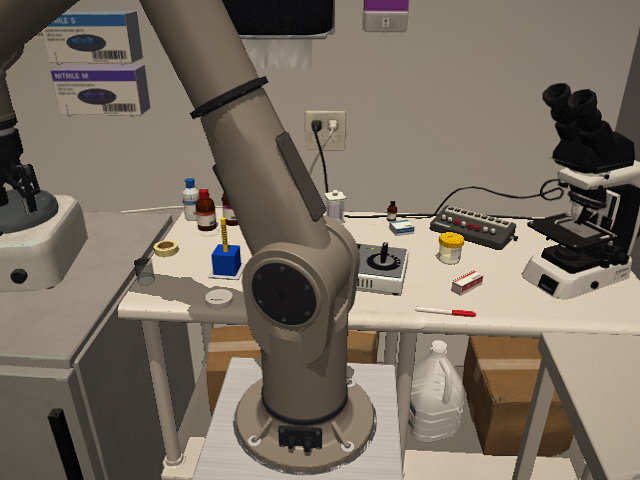

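The top view shows the stand at about (256,230) with the yellow stylus at (251,229). The photometer is at (387,230), its button at (368,227) and its knob at (407,236). The side view shows the stand at (226,260), the stylus top at (224,221) and the knob at (384,255).

Run:
```python
from h import *
t=grab('top'); s=grab('side')
print('blue top',blobs(t,(105,120,40),(130,255,255),3)); print('blue side',blobs(s,(105,150,40),(130,255,255),3))
print('yel top',blobs(t,(20,130,90),(35,255,255),5,3)); print('yel side',blobs(s,(18,130,90),(35,255,255),5))
print('stand top plane',plane(t,256,230,.06), 'knob',plane(t,406,236,.07),'button',plane(t,368,227,.06),'phot',plane(t,387,230,.05))
print('tape',plane(t,188,196,.02),'beaker',plane(t,185,254,.05),'petri',plane(t,260,284,.016))
big=np.vstack([cv2.resize(t['image'][180:300,170:330],(640,480),interpolation=cv2.INTER_CUBIC)])
big2=cv2.resize(t['image'][185:275,335:440],(700,600),interpolation=cv2.INTER_CUBIC)
cv2.imwrite('pics/phot.png',big2[...,::-1])
for u,v in [(387,230),(368,227),(256,230),(256,218)]: print(dpt(t,u,v))
```

```text
blue top []
blue side [(687.5, (212, 245, 29, 31), ((226.0, 260.0), (30.0, 28.0), 90.0)), (343.5, (68, 15, 57, 11), ((96.0, 20.0), (10.0, 56.0), 90.0)), (57.5, (185, 179, 9, 9), ((189.0, 183.0), (8.0, 8.0), 90.0))]
yel top [(313.5, (462, 185, 21, 22), ((472.25006103515625, 194.75001525878906), (21.21320343017578, 19.091880798339844), 45.0)), (290.5, (563, 432, 21, 20), ((573.2500610351562, 441.75006103515625), (18.384777069091797, 20.50609588623047), 45.0))]
yel side [(306.0, (438, 232, 26, 16), ((450.5, 239.5), (15.0, 25.0), 90.0)), (33.5, (221, 217, 5, 15), ((223.0, 224.0), (14.0, 4.0), 90.0))]
stand top plane [0.47211711 0.23225107 0.06      ] knob [ 0.46196303 -0.14594051  0.07      ] button [ 0.48381639 -0.05068179  0.06      ] phot [ 0.47757283 -0.09984191  0.05      ]
tape [0.56151248 0.41956128 0.02      ] beaker [0.40852757 0.4158992  0.05      ] petri [0.33454296 0.22458409 0.016     ]
[ 0.47745618 -0.09965706  0.0518795 ]
[ 0.48385563 -0.05072065  0.05941145]
[0.4712747  0.23047739 0.0743225 ]
[ 0.50744577  0.24058444 -0.00173048]
```

View pics/phot.png

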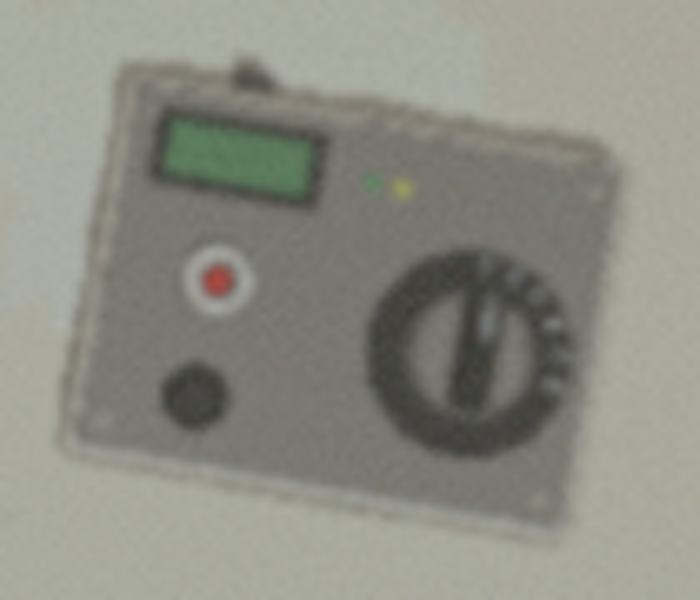

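The close crop shows the button at (218,282), the port cap at (195,397), and the knob bar running from (468,400) to the pointer end at (487,260). That puts the photometer yaw at about -9.5°. The coarse positions agree with the given sizes, so I'm moving to just beside the stylus for two wrist views.

```bash
python3 -m crank '[[-0.98,-0.95,0,0,0,0],[-0.98,-0.95,0,0,0,0],[-0.98,-0.95,0,0,0,0],[-0.98,-0.95,0,0,0,0],[-0.98,-0.95,0,0,0,0],[-0.98,-0.95,0,0,0,0],[-0.98,-0.95,0,0,0,0],[-0.98,-0.95,0,0,0,0],[-0.98,-0.95,0,0,0,0],[-0.98,-0.95,0,0,0,0],[-0.98,-0.95,0,0,0,0],[-0.98,-0.95,0,0,0,0]]' 0.6
python3 -m crank '[[-0.98,-0.95,0,0,0,0],[-0.98,-0.95,0,0,0,0],[0,0,0,0,0,0],[0,0,0,0,0,0]]'
python3 - <<'E'
from h import *
f=grab('wrist'); save(f,'w1.png'); np.savez('w1.npz',**{k:v for k,v in f.items()})
print('blue',blobs(f,(105,120,30),(130,255,255),3)); print('yel',blobs(f,(18,130,60),(35,255,255),5))
E
```

```text
clock: 1.45
tcp_pos: [0.4, 0.3077, 0.2314]
orientation: [0.668, 3.07, 0.0]
contact_force: [-0.1, -0.8, 0.4]
grip_width: 0.0514
gripper_force: 0.0
clock: 1.85
tcp_pos: [0.4197, 0.2577, 0.2314]
orientation: [-0.671, -3.069, -0.001]
contact_force: [-0.2, 2.0, 0.4]
grip_width: 0.052
gripper_force: 0.0
blue [(803.0, (288, 248, 61, 29), ((318.3905029296875, 268.94891357421875), (26.826831817626953, 55.789554595947266), 70.01689910888672)), (89.5, (331, 287, 16, 18), ((338.5411682128906, 295.0352478027344), (17.026622772216797, 14.26555061340332), 85.60128784179688))]
yel [(229.5, (317, 307, 15, 22), ((324.0, 317.5), (21.0, 14.0), 90.0))]
```

View pics/w1.png

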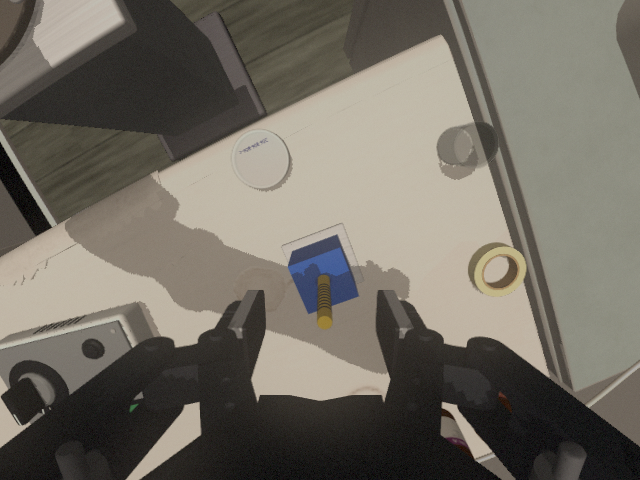

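The wrist view shows the stylus top at about (325,322), its entry into the stand at about (323,277), and the stand's top face from (289,262) to (357,300). The fingers sit on either side.

Run:
```python
from h import *
f=dict(np.load('w1.npz'))
o=status.get_obs(); M=R.from_rotvec(o['orientation']).as_matrix(); print(M.round(3).tolist())
print(plane(f,324.5,323,.145),plane(f,323,278,.06),dpt(f,324,323),dpt(f,300,275),dpt(f,324,300))
d=plane(f,324.5,323,.145)-o['tcp_pos']; print('tool',M.T@d/.02)
```

```text
[[-0.91, 0.415, -0.0], [0.415, 0.91, 0.001], [0.0, 0.001, -1.0]]
[0.47303172 0.236668   0.145     ] [0.46887578 0.23812009 0.06      ] [0.47204307 0.23667332 0.14664559] [0.45575737 0.21867289 0.06145714] [0.46600819 0.23977352 0.11964702]
tool [-2.89658413  0.11632803  4.3183089 ]
```

```bash
python3 -m crank '[[-0.75,0.06,0,0,0,0],[-0.75,0.06,0,0,0,0],[0,0,0,0,0,0],[0,0,0,0,0,0]]'
python3 - <<'E'
from h import *
f=grab('wrist'); save(f,'w2.png'); np.savez('w2.npz',**f)
print('yel',blobs(f,(18,130,60),(35,255,255),5)); g=dict(np.load('w1.npz'))
h=cv2.cvtColor(f['image'],cv2.COLOR_RGB2HSV); m=cv2.inRange(h,np.array((18,120,50)),np.array((36,255,255)))
for v in range(300,420,6):
    c=np.where(m[v,270:380])[0]
    if len(c): print(v,c.min()+270,c.max()+270,end='; ')
cv2.imwrite('pics/w2c.png',cv2.resize(f['image'][260:410,240:400],(640,600),interpolation=cv2.INTER_CUBIC)[...,::-1])
E
```

```text
clock: 2.3
tcp_pos: [0.4472, 0.2486, 0.2311]
orientation: [-0.667, -3.069, 0.0]
contact_force: [-0.5, 0.3, -0.0]
grip_width: 0.051
gripper_force: 0.0
yel [(234.5, (313, 274, 15, 21), ((320.0, 284.0), (20.0, 14.0), 90.0)), (33.0, (315, 248, 9, 9), ((318.6470642089844, 251.5882568359375), (6.790997505187988, 9.216353416442871), 75.96376037597656))]
```

View pics/w2c.png

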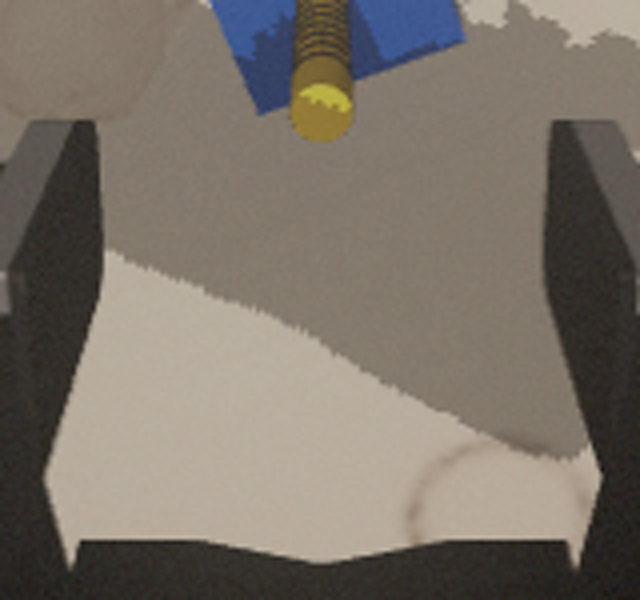

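The crop shows the stylus's top disc centred at (322,112), which is (320.5,288) in the full picture. It lies between the fingers laterally.

Run:
```python
from h import *
f=dict(np.load('w2.npz'));g=dict(np.load('w1.npz'))
o=status.get_obs(); M=R.from_rotvec(o['orientation']).as_matrix()
print('tri',tri(ray(f,320.5,288),ray(g,324.5,322)))
p=plane(f,320.5,288,.145);print(p,plane(g,324.5,322,.145),plane(f,319,249,.06)); print('tool',M.T@(p-o['tcp_pos'])/.02,o['tcp_pos'])
```

```text
tri [0.47315962 0.23669277 0.1432037 ]
[0.47248906 0.23705464 0.145     ] [0.47224631 0.23702589 0.145     ] [0.46666775 0.23817754 0.06      ]
tool [-1.40684062  0.00444575  4.30405214] [0.44691184 0.24862478 0.2311021 ]
```

```bash
python3 -m crank '[[-0.7,0,0,0,0,0],[-0.7,0,0.2,0,0,0],[0,0,1,0,0,0],[0,0,1,0,0,0],[0,0,1,0,0,0],[0,0,1,0,0,0],[0,0,1,0,0,0],[0,0,1,0,0,0],[0,0,0.4,0,0,0],[0,0,0,0,0,0],[0,0,0,0,0,0]]' 0.6
python3 -m crank '[[0,0,0,0,0,0],[0,0,0,0,0,0],[0,0,0,0,0,0],[0,0,0,0,0,0],[0,0,0,0,0,0],[0,0,0,0,0,0],[0,0,0,0,0,0]]' 0 60
```

```text
clock: 3.45
tcp_pos: [0.4741, 0.2359, 0.0998]
orientation: [0.669, 3.069, 0.001]
contact_force: [-0.7, -0.1, -0.3]
grip_width: 0.051
gripper_force: 0.0
clock: 4.15
tcp_pos: [0.4738, 0.2362, 0.0999]
orientation: [0.668, 3.069, 0.001]
contact_force: [-0.0, -1.2, 5.9]
grip_width: 0.0105
gripper_force: 58.5
```

```bash
python3 -m crank '[[0,0,-0.5,0,0,0],[0,0,-1,0,0,0],[0,0,-1,0,0,0],[0,0,-1,0,0,0],[0,0,-1,0,0,0],[0,0,-0.5,0,0,0],[-0.2,-0.5,0,0,0,0],[-0.34,-0.98,0,0,0,0],[-0.34,-0.98,0,0,0,0],[-0.34,-0.98,0,0,0,0],[-0.34,-0.98,0,0,0,0],[-0.34,-0.98,0,0,0,0]]'
python3 -m crank '[[-0.34,-0.98,0,0,0,0],[-0.34,-0.98,0,0,0,0],[-0.34,-0.98,0,0,0,0],[-0.34,-0.98,0,0,0,0],[-0.34,-0.98,0,0,0,0],[-0.34,-0.98,0,0,0,0],[-0.34,-0.98,0,0,0,0],[0,-0.5,0,0,0,0],[0,0,0,0,0,0],[0,0,0,0,0,0],[0,0,0,0,0,0]]'
python3 - <<'E'
from h import *
f=grab('wrist'); save(f,'w3.png'); np.savez('w3.npz',**f)
print('red',blobs(f,(0,120,60),(8,255,255),4,10),blobs(f,(172,120,60),(180,255,255),4,10)); print('yel',blobs(f,(18,130,60),(35,255,255),5))
E
```

```text
clock: 5.35
tcp_pos: [0.4618, 0.1199, 0.1981]
orientation: [-0.669, -3.068, 0.002]
contact_force: [0.7, -0.3, -0.7]
grip_width: 0.0103
gripper_force: 58.7
clock: 6.45
tcp_pos: [0.4451, -0.0307, 0.1991]
orientation: [-0.666, -3.07, -0.0]
contact_force: [-0.6, -0.3, -1.2]
grip_width: 0.0104
gripper_force: 58.6
red [(287.0, (18, 221, 39, 21), ((36.20690155029297, 232.51724243164062), (10.027547836303711, 39.36741256713867), 68.19859313964844)), (97.0, (67, 328, 10, 37), ((71.44905853271484, 346.2716979980469), (4.177206993103027, 36.489131927490234), 10.619654655456543))] [(14.0, (18, 233, 14, 9), ((24.753849029541016, 237.53077697753906), (7.442083835601807, 13.51978588104248), 82.87498474121094))]
yel [(1386.5, (303, 321, 35, 52), ((320.0, 346.5), (51.0, 34.0), 90.0)), (720.0, (309, 248, 23, 50), ((320.0, 272.5), (49.0, 22.0), 90.0)), (95.0, (308, 314, 26, 10), ((320.5, 318.5), (9.0, 25.0), 90.0)), (81.0, (308, 307, 26, 10), ((320.5, 311.5), (9.0, 25.0), 90.0)), (67.0, (308, 301, 25, 9), ((320.0, 305.0), (8.0, 24.0), 90.0))]
```

View pics/w3.png

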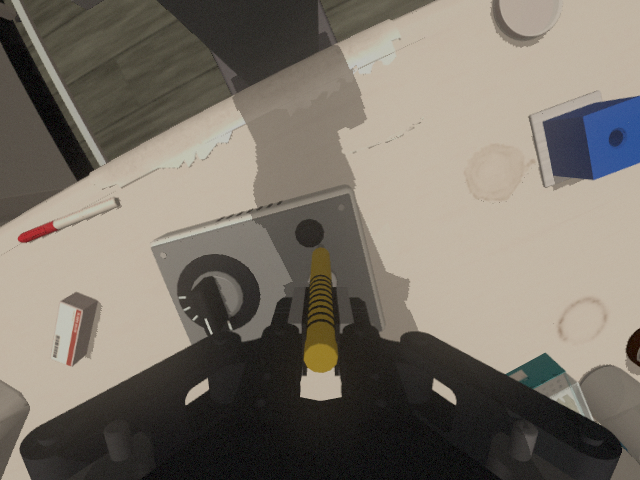

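The wrist view shows the stylus in hand, with its tip end near (320,243). It hides the button. The port cap is at (309,233), the stand's hole at (617,137) and the knob at about (215,290). I'll back the tool off along -x to uncover the button.

```bash
python3 -m crank '[[-0.9,0,0,0,0,0],[-0.9,0,0,0,0,0],[-0.9,0,0,0,0,0],[-0.8,0,0,0,0,0],[0,0,0,0,0,0],[0,0,0,0,0,0],[0,0,0,0,0,0]]'
python3 - <<'E'
from h import *
f=grab('wrist'); save(f,'w4.png'); np.savez('w4.npz',**f)
print('red',blobs(f,(0,90,40),(10,255,255),4,10),blobs(f,(170,90,40),(180,255,255),4,10)); 
cv2.imwrite('pics/w4c.png',cv2.resize(f['image'][110:310,190:430],(720,600),interpolation=cv2.INTER_CUBIC)[...,::-1])
E
```

```text
clock: 7.2
tcp_pos: [0.508, -0.0601, 0.1991]
orientation: [-0.667, -3.069, -0.0]
contact_force: [0.6, -0.4, -1.4]
grip_width: 0.0104
gripper_force: 58.6
red [(252.0, (53, 248, 16, 64), ((60.028446197509766, 279.6006774902344), (5.332695007324219, 63.57133865356445), 10.784297943115234)), (131.0, (317, 198, 13, 14), ((323.0, 204.5), (13.0, 12.0), 90.0)), (73.0, (23, 155, 24, 20), ((33.396907806396484, 164.26806640625), (11.574946403503418, 23.251428604125977), 66.03751373291016)), (22.0, (8, 167, 21, 13), ((18.969646453857422, 174.322265625), (5.85987663269043, 23.224464416503906), 53.746158599853516))] [(205.5, (5, 162, 38, 17), ((23.419677734375, 168.81639099121094), (9.963211059570312, 38.707645416259766), 66.37062072753906))]
```

View pics/w4c.png

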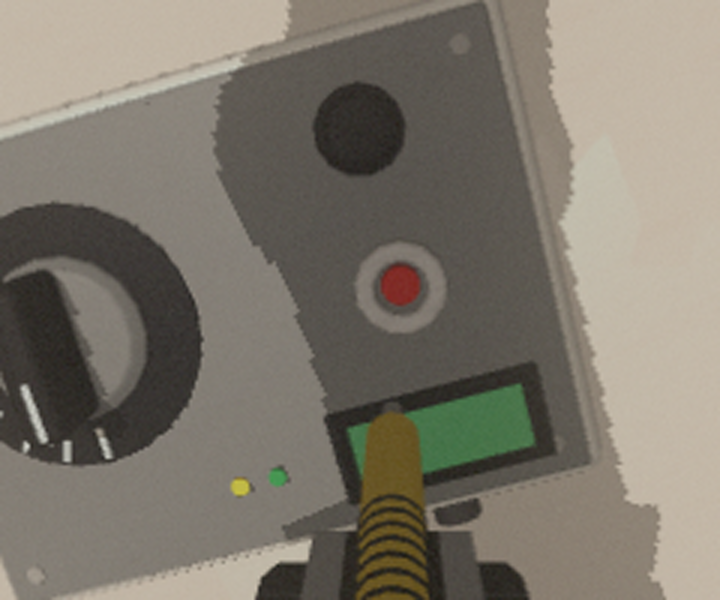

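The crop shows the collar centred at (401,287), which is (323.7,205.7) in the full picture. The steel tip is at (393,405), full (321,245), over the green window. The knob bar is on the left, and the pointer line ends near the long tick.

Run:
```python
from h import *
f=dict(np.load('w4.npz'));g=dict(np.load('w3.npz'))
o=status.get_obs(); M=R.from_rotvec(o['orientation']).as_matrix(); p=o['tcp_pos']
zt=p[2]-.0945
tip=plane(f,321,245.5,zt); c=plane(f,323.7,205.7,.062); c2=plane(f,323.5,205,.057)
print('tip',tip,'tip rel tcp tool mm',M.T@(tip-p)*1e3,'depth tip',dpt(f,322,252)); print('collar',c,'btn',c2,dpt(f,323,205))
print('move units',M.T@(c-tip)/.02, 'by tcp',M.T@(c-p)/.02)
m=plane(g,617,137,.06); print('stand mouth w3',m,dpt(g,617,137))
cap1=plane(f,360/3+190,130/3+110,.059);cap2=plane(g,309.5,233,.059);print('cap',cap1,cap2,'tri',tri(ray(f,310,153.3),ray(g,309.5,233)))
a=c-cap1;print('yaw from cap',np.degrees(np.arctan2(a[1],a[0])))
```

```text
tip [ 0.50564063 -0.05857421  0.1046594 ] tip rel tcp tool mm [ 2.76235027  0.46440801 94.50228669] depth tip [ 0.50143588 -0.05604067  0.13799041]
collar [ 0.48545946 -0.04670999  0.062     ] btn [ 0.48554697 -0.04688227  0.057     ] [ 0.48506587 -0.04715808  0.05915399]
move units [1.16255421 0.12061151 2.13391196] by tcp [1.30067172 0.14383191 6.8590263 ]
stand mouth w3 [0.47188271 0.23834162 0.06      ] [0.47384677 0.24361761 0.0537844 ]
cap [ 0.44147412 -0.03912625  0.059     ] [ 0.43989122 -0.0387533   0.059     ] tri [ 0.44128874 -0.03943927  0.05244892]
yaw from cap -9.782490955859895
```

```bash
python3 -m crank '[[0.6,0.06,0,0,0,0],[0.57,0.06,0,0,0,0],[0,0,0.6,0,0,0],[0,0,0.6,0,0,0],[0,0,0.6,0,0,0],[0,0,0.5,0,0,0],[0,0,0,0,0,0],[0,0,0,0,0,0]]'
python3 -m crank '[[0,0,0.1,0,0,0],[0,0,0.1,0,0,0],[0,0,0,0,0,0],[0,0,0,0,0,0]]'
```

```text
clock: 8.05
tcp_pos: [0.4885, -0.0492, 0.153]
orientation: [-0.669, -3.069, 0.001]
contact_force: [0.8, 0.3, -1.4]
grip_width: 0.0103
gripper_force: 58.7
clock: 8.45
tcp_pos: [0.4888, -0.049, 0.1497]
orientation: [0.668, 3.069, 0.0]
contact_force: [-0.6, -0.2, 4.2]
grip_width: 0.0106
gripper_force: 59.1
```

```bash
python3 -m crank '[[0,0,0.06,0,0,0],[0,0,0,0,0,0],[0,0,0,0,0,0],[0,0,0,0,0,0]]'
python3 -m crank '[[0,0,0.06,0,0,0],[0,0,0,0,0,0],[0,0,0,0,0,0],[0,0,0,0,0,0]]'
```

```text
clock: 8.85
tcp_pos: [0.4887, -0.049, 0.1483]
orientation: [0.668, 3.069, 0.0]
contact_force: [0.1, -0.9, 5.1]
grip_width: 0.0103
gripper_force: 59.3
clock: 9.25
tcp_pos: [0.4891, -0.049, 0.1476]
orientation: [0.668, 3.068, 0.001]
contact_force: [-1.2, -0.6, 10.5]
grip_width: 0.0104
gripper_force: 59.9
```

Run:
```python
from h import *
f=grab('wrist'); save(f,'w5.png'); s=grab('side'); 
print(status.get_obs()['contact_force'])
cv2.imwrite('pics/w5c.png',cv2.resize(f['image'][160:400,200:440],(600,600),interpolation=cv2.INTER_CUBIC)[...,::-1])
```

```text
[-1.39973084 -0.11716368  9.83929197]
```

View pics/w5c.png

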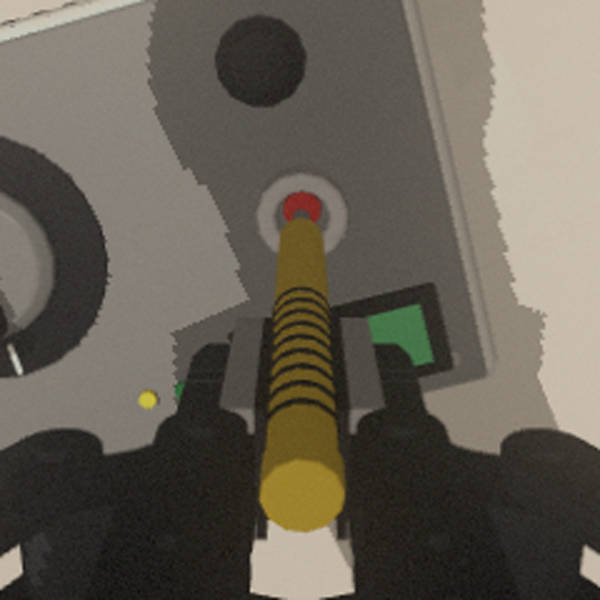

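The crop shows the steel tip resting on the red button inside the collar. The force levelled at about 5 N and then jumped to 10 N, so the button is bottomed. Next the stylus goes back to the pose where it was gripped.

```bash
python3 -m crank '[[0,0,-0.5,0,0,0],[0,0,-1,0,0,0],[0,0,-1,0,0,0],[0,0,-0.2,0,0,0],[0.25,0.5,0,0,0,0],[0.51,0.97,0,0,0,0],[0.51,0.97,0,0,0,0],[0.51,0.97,0,0,0,0],[0.51,0.97,0,0,0,0],[0.51,0.97,0,0,0,0],[0.51,0.97,0,0,0,0],[0.51,0.97,0,0,0,0]]'
python3 -m crank '[[0.51,0.97,0,0,0,0],[0.51,0.97,0,0,0,0],[0.51,0.97,0,0,0,0],[0.51,0.97,0,0,0,0],[0.51,0.97,0,0,0,0],[0.25,0.5,0,0,0,0],[0,0,0,0,0,0],[0,0,0,0,0,0],[0,0,0,0,0,0]]'
python3 - <<'E'
from h import *
o=status.get_obs(); M=R.from_rotvec(o['orientation']).as_matrix(); p=o['tcp_pos']
f=grab('wrist'); np.savez('w6.npz',**f)
print(p,'to go units',M.T@(np.array([.4738,.2362,.0999])-p)/.02)
cv2.imwrite('pics/w6c.png',cv2.resize(f['image'][170:370,220:420],(600,600),interpolation=cv2.INTER_CUBIC)[...,::-1])
E
```

```text
clock: 10.55
tcp_pos: [0.4781, 0.1171, 0.1994]
orientation: [-0.667, -3.068, 0.002]
contact_force: [-0.1, 0.1, -0.8]
grip_width: 0.0104
gripper_force: 58.7
clock: 11.45
tcp_pos: [0.4732, 0.2346, 0.2006]
orientation: [-0.671, -3.069, 0.001]
contact_force: [0.5, -0.1, 0.2]
grip_width: 0.0104
gripper_force: 58.7
[0.47318168 0.23459381 0.20063205] to go units [4.98798779e-03 9.04037572e-02 5.03652367e+00]
```

View pics/w6c.png

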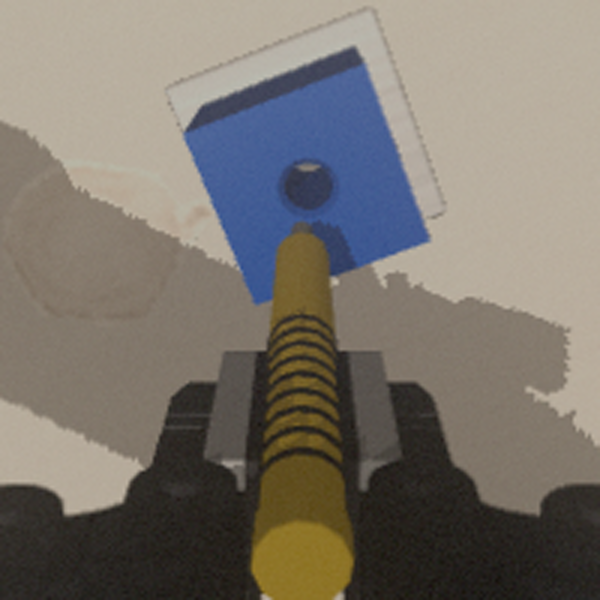

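The crop shows the tip at (302,228), full (320.7,246), and the stand's hole at (307,186), full (322.3,232).

Run:
```python
from h import *
f=dict(np.load('w6.npz'))
o=status.get_obs(); M=R.from_rotvec(o['orientation']).as_matrix(); p=o['tcp_pos']
tip=plane(f,320.7,246,p[2]-.0945); h=plane(f,322.3,232,.06); print(tip,h,M.T@(h-tip)/.02)
```

```text
[0.47113314 0.23567334 0.10626033] [0.47187164 0.23692444 0.06      ] [-0.00740991  0.07363483  2.31297326]
```

Both estimates agree: y +0.08 units. Now inserting.

```bash
python3 -m crank '[[0,0.08,0.5,0,0,0],[0,0,0.8,0,0,0],[0,0,0.6,0,0,0],[0,0,0.3,0,0,0],[0,0,0.3,0,0,0],[0,0,0.3,0,0,0],[0,0,0,0,0,0]]'
python3 -m crank '[[0,0,0,0,0,0],[0,0,0,0,0,0]]'
```

```text
clock: 12.2
tcp_pos: [0.4735, 0.2373, 0.1442]
orientation: [-0.668, -3.069, 0.001]
contact_force: [0.5, 0.5, -0.2]
grip_width: 0.0106
gripper_force: 58.7
clock: 12.4
tcp_pos: [0.4741, 0.2377, 0.1453]
orientation: [0.668, 3.069, 0.001]
contact_force: [-0.2, 0.1, -0.3]
grip_width: 0.0106
gripper_force: 58.7
```

```bash
python3 -m crank '[[0,-0.04,0.3,0,0,0],[0,0,0.5,0,0,0],[0,0,0.5,0,0,0],[0,0,0.4,0,0,0],[0,0,0.2,0,0,0],[0,0,0.2,0,0,0],[0,0,0,0,0,0],[0,0,0,0,0,0]]'
```

```text
clock: 13.2
tcp_pos: [0.4736, 0.2368, 0.103]
orientation: [0.668, 3.07, 0.0]
contact_force: [-0.5, -0.6, -0.2]
grip_width: 0.0104
gripper_force: 58.7
```

```bash
python3 -m crank '[[0,0,0.1,0,0,0],[0,0,0.04,0,0,0],[0,0,0,0,0,0],[0,0,0,0,0,0]]'
python3 -m crank '[[0,0,0,0,0,0],[0,0,0,0,0,0],[0,0,0,0,0,0],[0,0,0,0,0,0],[0,0,0,0,0,0],[0,0,0,0,0,0]]' 0.6
```

```text
clock: 13.6
tcp_pos: [0.4736, 0.2368, 0.1002]
orientation: [0.668, 3.07, 0.0]
contact_force: [-0.3, -0.1, -0.5]
grip_width: 0.0104
gripper_force: 58.7
clock: 14.2
tcp_pos: [0.4735, 0.2368, 0.1001]
orientation: [-0.668, -3.07, -0.0]
contact_force: [0.1, -0.7, -0.5]
grip_width: 0.0514
gripper_force: 0.0
```

```bash
python3 -m crank '[[0,0,-0.5,0,0,0],[0,0,-1,0,0,0],[0,0,-1,0,0,0],[0,0,-1,0,0,0],[0,0,-1,0,0,0],[-0.1,-0.5,0,0,0,0],[-0.29,-0.98,0,0,0,0],[-0.29,-0.98,0,0,0,0],[-0.29,-0.98,0,0,0,0],[-0.29,-0.98,0,0,0,0],[-0.29,-0.98,0,0,0,0],[-0.29,-0.98,0,0,0,0]]'
python3 -m crank '[[-0.29,-0.98,0,0,0,0],[-0.29,-0.98,0,0,0,0],[-0.29,-0.98,0,0,0,0],[-0.29,-0.98,0,0,0,0],[-0.29,-0.98,0,0,0,0],[-0.29,-0.98,0,0,0,0],[-0.29,-0.98,0,0,0,0],[-0.29,-0.98,0,0,0,0],[-0.29,-0.98,0,0,0,0],[-0.29,-0.98,0,0,0,0],[-0.29,-0.98,0,0,0,0],[-0.1,-0.4,0,0,0,0]]'
python3 -m crank '[[0,0,0,0,0,-0.11],[0,0,0,0,0,-0.11],[0,0,0,0,0,-0.11],[0,0,0,0,0,0],[0,0,0,0,0,0],[0,0,0,0,0,0]]'
python3 - <<'E'
from h import *
f=grab('wrist'); save(f,'w7.png'); np.savez('w7.npz',**f)
o=status.get_obs(); M=R.from_rotvec(o['orientation']).as_matrix(); print(M.round(3).tolist())
print('red',blobs(f,(0,90,40),(10,255,255),4,20))
s=grab('side'); t=grab('top'); print('side yel (before: 221,217,5,15)',blobs(s,(18,130,90),(35,255,255),5))
E
```

```text
clock: 15.4
tcp_pos: [0.4523, 0.1025, 0.189]
orientation: [-0.67, -3.067, 0.003]
contact_force: [0.8, -0.4, -1.0]
grip_width: 0.0512
gripper_force: 0.0
clock: 16.6
tcp_pos: [0.4184, -0.1279, 0.1893]
orientation: [-0.674, -3.066, 0.001]
contact_force: [-0.3, 0.1, 0.4]
grip_width: 0.0513
gripper_force: 0.0
clock: 17.2
tcp_pos: [0.4204, -0.1253, 0.1899]
orientation: [-0.269, -3.13, -0.0]
contact_force: [0.1, 0.0, -0.7]
grip_width: 0.0515
gripper_force: 0.0
[[-0.985, 0.17, -0.0], [0.17, 0.985, 0.0], [0.0, 0.0, -1.0]]
red [(488.5, (87, 157, 51, 15), ((111.7620849609375, 164.1448211669922), (11.7094144821167, 49.82728958129883), 85.2363510131836)), (290.5, (104, 259, 37, 57), ((121.73706817626953, 286.8393249511719), (5.546331882476807, 64.47018432617188), 31.429563522338867)), (103.5, (412, 286, 13, 12), ((418.0, 291.5), (11.0, 12.0), 90.0)), (32.0, (126, 472, 13, 8), ((131.50003051757812, 476.50006103515625), (7.071067810058594, 11.31370735168457), 45.0))]
side yel (before: 221,217,5,15) [(306.5, (438, 232, 26, 16), ((450.5, 239.5), (15.0, 25.0), 90.0))]
```

View pics/w7.png

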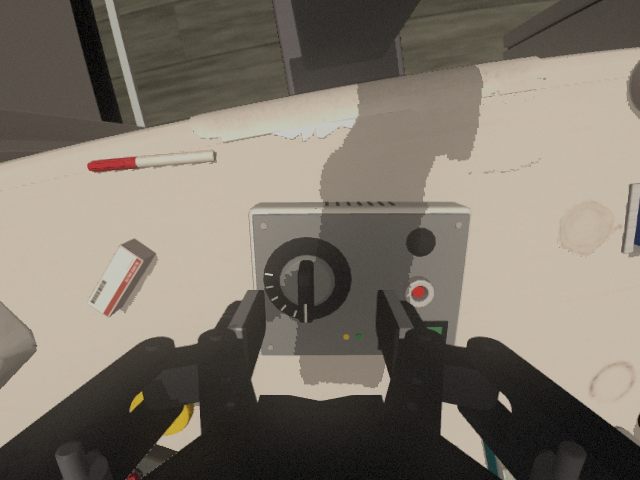

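The wrist view shows the photometer square with the image. The dial plate is centred at about (307.5,278.5), the bar runs along column ~306 with the pointer end at row ~320, and the collar is at (420,292).

Run:
```python
from h import *
f=dict(np.load('w7.npz'))
o=status.get_obs(); M=R.from_rotvec(o['orientation']).as_matrix(); p=o['tcp_pos']
c=plane(f,420,292,.062); k=plane(f,307.5,278.5,.0515)
for yaw in (-9.3,-9.8):
    print('geom',c[:2]+R.from_euler('z',yaw,degrees=True).as_matrix()[:2,:2]@[-.010,-.100])
print('collar',c,'dial',k)
g=cv2.cvtColor(f['image'],cv2.COLOR_RGB2GRAY)
for v in range(262,322,8): print(v,g[v,292:322].tolist())
for v in (300,308,316): print(v,plane(f,306,v,.092))
print('to go by dial', M.T@(k-p)/.02,'z units',(p[2]-.065)/.02)
t=grab('top'); s=grab('side'); print(s['image'][225:265:6,224].tolist(), dpt(t,251,229),dpt(t,250,229))
```

```text
geom [ 0.45837933 -0.14338786]
geom [ 0.45753324 -0.14315702]
collar [ 0.48440827 -0.04631833  0.062     ] dial [ 0.45832987 -0.14362982  0.0515    ]
262 [117, 118, 121, 121, 130, 135, 131, 120, 62, 44, 43, 41, 42, 42, 45, 39, 33, 43, 39, 39, 52, 84, 85, 85, 84, 82, 79, 78, 76, 79]
270 [124, 123, 126, 118, 89, 86, 69, 38, 42, 36, 41, 44, 35, 40, 30, 39, 41, 41, 39, 35, 37, 47, 85, 84, 84, 82, 80, 83, 82, 85]
278 [80, 83, 85, 84, 83, 66, 45, 48, 45, 47, 45, 48, 44, 42, 47, 46, 45, 32, 38, 35, 32, 48, 81, 79, 79, 82, 78, 78, 84, 80]
286 [82, 84, 84, 83, 83, 78, 45, 42, 50, 47, 41, 41, 36, 38, 37, 36, 39, 37, 36, 34, 31, 45, 68, 83, 79, 78, 81, 82, 83, 79]
294 [83, 83, 85, 84, 84, 80, 48, 33, 36, 42, 39, 37, 35, 38, 41, 40, 35, 37, 33, 33, 32, 43, 69, 81, 82, 80, 79, 78, 78, 81]
302 [64, 77, 74, 73, 78, 73, 44, 42, 36, 36, 41, 40, 36, 36, 37, 37, 37, 35, 39, 34, 36, 39, 70, 78, 82, 77, 69, 72, 70, 71]
310 [40, 43, 50, 82, 91, 52, 36, 39, 40, 37, 40, 53, 101, 139, 130, 48, 37, 38, 36, 36, 37, 36, 37, 32, 32, 32, 28, 32, 36, 36]
318 [85, 84, 82, 70, 53, 52, 39, 40, 38, 42, 37, 43, 83, 141, 131, 53, 38, 35, 42, 36, 36, 37, 37, 39, 45, 47, 44, 51, 64, 79]
300 [ 0.46088093 -0.14383006  0.092     ]
308 [ 0.46774115 -0.14511428  0.092     ]
316 [ 0.47471226 -0.14642015  0.092     ]
to go by dial [-2.01172011 -0.5884439   6.9262557 ] z units 6.251553418820587
[[57, 44, 4], [156, 119, 0], [74, 59, 2], [80, 62, 1], [167, 127, 0], [15, 62, 156], [15, 43, 105]] [0.4693632  0.23383294 0.14459044] [0.46912542 0.23578256 0.14797205]
```

```bash
python3 -m crank '[[-0.7,-0.2,0,0,0,0],[-0.7,-0.2,0,0,0,0],[-0.68,-0.19,0,0,0,0],[0,0,1,0,0,0],[0,0,1,0,0,0],[0,0,1,0,0,0],[0,0,1,0,0,0],[0,0,1,0,0,0],[0,0,0.8,0,0,0],[0,0,0.4,0,0,0],[0,0,0,0,0,0],[0,0,0,0,0,0]]'
python3 -m crank '[[0,0,0,0,0,0],[0,0,0,0,0,0],[0,0,0,0,0,0],[0,0,0,0,0,0],[0,0,0,0,0,0],[0,0,0,0,0,0],[0,0,0,0,0,0],[0,0,0,0,0,0]]' 0 60
```

```text
clock: 18.65
tcp_pos: [0.4605, -0.1444, 0.0663]
orientation: [0.267, 3.13, -0.0]
contact_force: [-0.2, 0.7, 0.5]
grip_width: 0.0516
gripper_force: 0.0
clock: 19.45
tcp_pos: [0.4602, -0.1443, 0.0668]
orientation: [0.267, 3.129, -0.0]
contact_force: [-1.9, -1.5, 6.1]
grip_width: 0.0111
gripper_force: 58.7
```

```bash
python3 -m crank '[[0,0,0,0,0,0.08],[0,0,0,0,0,0.08],[0,0,0,0,0,0.08],[0,0,0,0,0,0.08],[0,0,0,0,0,0.08],[0,0,0,0,0,0.08],[0,0,0,0,0,0.08],[0,0,0,0,0,0.08],[0,0,0,0,0,0.08],[0,0,0,0,0,0.08],[0,0,0,0,0,0],[0,0,0,0,0,0]]'
python3 - <<'E'
from h import *
o=status.get_obs(); M=R.from_rotvec(o['orientation']).as_matrix(); print('yaw line',np.degrees(np.arctan2(M[1,0],M[0,0]))-180, o['contact_force'],o['moment'],o['joints'])
E
```

```text
clock: 20.65
tcp_pos: [0.46, -0.1448, 0.0668]
orientation: [1.222, 2.893, -0.0]
contact_force: [-2.8, -2.3, 6.6]
grip_width: 0.0112
gripper_force: 59.1
yaw line -45.793970840749694 [-2.77273897 -2.31553191  6.57718613] [-0.42699149  0.45788306 -0.14155889] [-0.25000838  0.45304528  0.52595038  2.16976457 -0.3937524   0.60884865
  1.33073711]
```

```bash
python3 -m crank '[[0,0,0,0,0,0.07],[0,0,0,0,0,0.07],[0,0,0,0,0,0.07],[0,0,0,0,0,0.07],[0,0,0,0,0,0.07],[0,0,0,0,0,0.07],[0,0,0,0,0,0.07],[0,0,0,0,0,0.04],[0,0,0,0,0,0],[0,0,0,0,0,0],[0,0,0,0,0,0],[0,0,0,0,0,0]]'
python3 - <<'E'
from h import *
o=status.get_obs(); M=R.from_rotvec(o['orientation']).as_matrix(); print('yaw line',np.degrees(np.arctan2(M[1,0],M[0,0]))-180, o['contact_force'],o['moment'],np.abs(o['qvel']).max())
f=grab('wrist'); save(f,'w8.png'); np.savez('w8.npz',**f)
h=cv2.cvtColor(f['image'],cv2.COLOR_RGB2HSV); g=f['image']
m=((g.min(2)>85)&(h[...,1]<60)).astype(np.uint8)[260:440,260:380]
n,l,st,ce=cv2.connectedComponentsWithStats(m)
for i in range(1,n):
    if 8<st[i,4]<900: print(st[i].tolist(),(ce[i]+[260,260]).round(1))
t=grab('top'); print(blobs(t,(0,100,60),(10,255,255),4,3))
E
```

```text
clock: 21.85
tcp_pos: [0.4597, -0.145, 0.0668]
orientation: [1.793, 2.578, -0.0]
contact_force: [-2.7, -2.7, 7.9]
grip_width: 0.0107
gripper_force: 59.3
yaw line -69.62591509282979 [-2.71998991 -2.74343123  7.88942058] [-0.58914242  0.64587016 -0.01901045] 0.0013745476191270513
[73, 0, 31, 39, 784] [348.1 276.7]
[109, 56, 11, 9, 49] [374.3 319.7]
[30, 61, 11, 13, 63] [296.8 325.8]
[80, 61, 11, 13, 59] [343.4 325.8]
[(95.5, (205, 127, 13, 14), ((211.22640991210938, 132.70753479003906), (12.362448692321777, 11.95036792755127), 15.945395469665527)), (23.0, (459, 288, 17, 5), ((466.89996337890625, 290.1999816894531), (16.263456344604492, 2.404163122177124), 8.13010311126709)), (6.0, (495, 148, 4, 4), ((496.5000305175781, 149.49998474121094), (2.8284268379211426, 2.8284268379211426), 45.0)), (5.5, (502, 152, 4, 4), ((503.5, 153.5), (3.0, 3.0), 90.0))]
```

Run:
```python
from h import *
f=dict(np.load('w8.npz')); g=cv2.cvtColor(f['image'],cv2.COLOR_RGB2GRAY)
for v in range(296,384,8): print(v,g[v,300:342:2].tolist())
```

```text
296 [98, 95, 34, 38, 45, 51, 58, 54, 50, 50, 50, 50, 50, 48, 40, 34, 29, 31, 32, 88, 87]
304 [88, 79, 36, 34, 36, 51, 50, 41, 33, 39, 39, 48, 39, 39, 35, 36, 34, 31, 32, 57, 89]
312 [93, 45, 35, 34, 37, 36, 41, 42, 36, 39, 34, 44, 39, 40, 39, 30, 34, 32, 35, 35, 86]
320 [82, 32, 35, 36, 34, 40, 35, 39, 41, 35, 41, 34, 40, 39, 39, 30, 33, 25, 31, 33, 63]
328 [135, 49, 46, 38, 37, 40, 40, 38, 35, 42, 38, 35, 36, 39, 35, 32, 35, 32, 38, 48, 96]
336 [35, 47, 51, 32, 33, 39, 45, 45, 35, 41, 34, 38, 38, 41, 38, 39, 31, 32, 46, 46, 37]
344 [37, 50, 50, 34, 34, 39, 41, 37, 40, 170, 168, 156, 38, 36, 38, 36, 41, 37, 44, 47, 43]
352 [46, 51, 48, 34, 37, 38, 41, 48, 42, 156, 168, 154, 41, 37, 39, 38, 33, 32, 42, 49, 44]
360 [36, 52, 47, 35, 40, 41, 44, 38, 41, 146, 167, 154, 41, 39, 39, 40, 37, 40, 48, 48, 40]
368 [39, 49, 50, 35, 45, 39, 43, 41, 44, 149, 168, 153, 45, 42, 36, 38, 39, 58, 42, 51, 54]
376 [90, 187, 187, 212, 211, 210, 211, 211, 212, 205, 157, 144, 147, 145, 145, 146, 144, 146, 129, 128, 119]
```

```bash
python3 -c "
from bench import r
print(r.hand_in())"
```

```text
the job is handed in; nothing more can be done
None
```

I handed the job in (no verdict came back). The button was pressed to the bottom with the stylus, which then went back in the stand, top measured at about 145 mm; the knob is gripped at about 60° (third click) with about 59 N.

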